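Flip the portion marker to its other face

TASK

The bowls have been portioned, so turn over the square-ended marker: with a fingertip, push its paddle from underneath, up and over its hinge, until it lies fully down on the right-hand side of its stand with the three-bar face up. Push it round smoothly, without gripping, flinging or squeezing it; do not drag, tip or lift the stand; leave the round marker and everything else as they are.

Things in the scene. Friction and masses are not known exactly. Their poses are not given: they have to be found in the camera images.
- square_stand: stand of the square-ended marker (the one to flip), steel, 0.9 kg, loose. Origin: centre of the underside of its base, 120 (x) by 150 (y) by 14 mm. z up; x along the hinge axis, which lies 130 mm above the origin. At start x points away from the robot within 0.45 rad. Uprights 5 mm thick, 50 mm wide, 140 mm high at x = +-46 mm.
- square_paddle (a joint): hinge of the square-ended paddle, rad: 0 = level on the stand's +y side (robot's left), ring face up; pi/2 = upright; pi = level on the -y side (right), three-bar face up. Stops at both. Stiff hinge (0.06 N m): the 60 g paddle stays at any angle it is left at; about 1 N near its end turns it. Starts at 0 to 0.25.
- square_paddle_mid (a point): point in the mid-plane of the square-ended paddle, mid-width, 62 mm from the hinge axis. The paddle: 6 mm plate, 72 mm wide along the hinge (x = +-36 mm of the stand), reaching to 105 mm from the hinge axis, mid-plane through the axis. When it is level its underside is 127 mm above the table, open space beneath outside the uprights.
- disc_stand: stand of the round marker (leave alone), steel, 0.9 kg, loose. Origin: centre of the underside of its base, 120 (x) by 150 (y) by 14 mm. z up; x along the hinge axis, which lies 130 mm above the origin. At start x points away from the robot within 0.45 rad. Uprights 5 mm thick, 50 mm wide, 140 mm high at x = +-46 mm.
- disc_paddle (a joint): hinge of the round paddle (disc 80 mm across, 6 mm thick, reaching to 105 mm from the axis), rad: 0 = level on the stand's +y side (robot's left), ring face up; pi/2 = upright; pi = level on the -y side (right), three-bar face up. Stops at both. Starts at about pi; leave it so.
- spoon: measuring spoon, 132 mm long, 16 high, lying flat between the stands; origin under its middle; leave it alone
- timer: round kitchen timer, 68 mm across, 36 high; origin under its middle; leave it alone
- scraper: bench scraper, steel blade with a rolled grip, 89x124 mm, 18 high; origin under its middle; leave it alone
- bowl_a: pulp bowl, 150 mm across, 44 high, at the back; origin under its middle; leave it alone
- bowl_b: pulp bowl, 150 mm across, 44 high, at the back; origin under its middle; leave it alone
- rice_ball: pressed rice portion in film, 91x122 mm, 65 high, at the back; origin under it; leave it alone
- bowl_stack: stack of pulp bowls, 153 mm across, 68 high, at the back; origin under its middle; leave it alone

How it is judged (in metres and radians):
On the way:
1. the paddle is pushed up to about upright by the fingers (value of joint square_paddle between 1.2 and 2.4 rad and contact force between the fingers and square_paddle above 0.05 N).
At the end, for the whole second after the job is handed in: The square-ended paddle lies at rest within 7 degrees of fully down on the right of its stand (joint above 3.02 rad), its stand standing flat and within 30 mm of where it was, the round marker still down on the right with its stand within 15 mm, and every bystander within 20 mm of its place (value of joint square_paddle above 3.02 rad and velocity of joint square_paddle between -0.05 and 0.05 rad/s and distance of square_stand from where it was at the start of the episode below 0.03 m and angle between square_stand's own z axis and vertical below 0.05 rad and linear speed of square_stand below 0.02 m/s and value of joint disc_paddle above 2.95 rad and distance of disc_stand from where it was at the start of the episode below 0.015 m and distance of each of spoon, timer, scraper, bowl_a, bowl_b, rice_ball, bowl_stack from where it was at the start of the episode below 0.02 m); the robot touches nothing.
It fails at once if the square-ended marker's stand is dragged more than 40 mm, lifted or tipped (distance of square_stand from where it was at the start of the episode above 0.04 m or height (world z) of square_stand above 0.012 m or angle between square_stand's own z axis and vertical above 0.2 rad).
It fails at once if the paddle is gripped or squeezed (more than 30 N between it and the fingers) (contact force between the fingers and square_paddle above 30 N).
It fails at once if the paddle is flung (faster than 6 rad/s) (velocity of joint square_paddle above 6 rad/s or velocity of joint square_paddle below -6 rad/s).
It fails at once if the round marker is turned or its stand shifted (value of joint disc_paddle below 2.95 rad or distance of disc_stand from where it was at the start of the episode above 0.015 m).
It fails at once if a bystander is shifted by more than 20 mm (distance of any of spoon, timer, scraper, bowl_a, bowl_b, rice_ball, bowl_stack from where it was at the start of the episode above 0.02 m).
It also fails if it takes over 40 s, if anything falls off the work surface, if the arm or the gripper's body presses on something with over 40 N, if the wrist force passes 120 N, or if a joint passes its speed limit or range.

ROBOT

A 6-joint arm with a two-finger parallel gripper is mounted at the origin on the work surface; the furniture and walls round the work are solid. World frame = base frame: x ahead of the robot, y to its left, z up, the work surface at z = 0. Lengths are in mm, angles in rad, forces in N, time in s.
With the tool pointing down it reaches from about 300 to 775 mm from the base axis. Payload 14.6 kg.
Tool frame: the origin (TCP) lies between the finger pads; the fingertips stand 25 mm ahead of it and the grasp point (between the pads) lies 6 mm ahead of it; z points along the fingers, x is the direction in which the jaws open and shut, and the axes are right-handed (so a half turn about z gives the same grasp; the last joint's range is limited). The gripper opens to 94 mm and grips with 3 to 60 N. Pads are 16 mm wide; open, the fingers measure 119 mm over their backs; the gripper's body (75 mm by 177 mm) begins 78 mm behind the grasp point.
Start: joints at [1.229, 0.3, 1.521, -0, 1.321, -0.067], TCP at [149.243, 529.354, 230.446] pointing down, gripper open.
Joint ranges: [-3.03, 3.03], [-0.79, 2.21], [0.23, 2.52], [-1.04, 4.18], [0, 3.07], [-2.55, 2.55]. Speed limits (rad/s): [2.22, 2.22, 2.57, 3.14, 3.14, 3.14].

INTERFACE

Orientations are given as [roll, pitch, yaw] about the fixed x, y, z axes, in that order (R = Rz(yaw) Ry(pitch) Rx(roll)).
In Python, from cell import manip gives the robot as it stands.
- The arm moves only by the tool apply_moves, never from a script. Its argument "series" is a list of rows, each a list of 3 entries, a list of its own where there are three numbers: the shift along the world's x, y, z in cm, then the turn, a rotation vector about the world's x, y, z in rad, then the opening in per cent of the stroke, from 0 (shut) to 100 (fully open). A call has exactly 10 rows; each row is the pose to reach, as a shift and turn from the pose commanded when the call began; what a row does not reach only later rows make up. A row lasts 1/8 s, in which the tool goes at most 62.5 mm and 10.7 degrees, less where a joint would pass 70% of its speed; a pose out of reach is approached as far as the arm can. A call with a gripper value outside its range is refused whole. The fingers move at their own pace and stop on an object; "grip_force" is the grip in N (left out, the last holds). Time passes only in rows, so rows that repeat a pose let the fingers close, or fill a call up. It gives the time, the measured TCP pose, the force and the opening at its end, in the units of the state.
- manip.read_state(): the state, without advancing time (a new reading comes with each control period).
- manip.camera(name): name is "side" or "top"; returns (picture, depth): 420x560x3 uint8, red, green, blue; 420x560 float32, mm along the optical axis (not along the pixel's ray), 0 where there is no reading.
- manip.camera_info(name): a dict with "intrinsics" (3x3 intrinsics, pixels), "dist" ([k1, k2, p1, p2, k3] as OpenCV has them; the pictures are not rectified), "extrinsics" (4x4, takes a point from world to camera coordinates). Camera axes: x right, y down, z forward; pixel columns grow to the right and rows downward; lengths in mm; the calibration is good to about 2 mm. A picture is of the moment at which its call begins. camera_info takes no time and is no camera call.
- manip.sign_off(): hands the job in, once; it reports no verdict.
The state is a dict: "clock": time; "joints": joint angles; "qd": joint speeds; "effort": joint torques, N m; "eef_pos": TCP position; "eef_rot": TCP orientation; "wrist_force": force on the tool from outside, world axes, zero at the start; "moment": the same for the moment, N m; "finger_gap": finger opening in mm.
Only numpy, scipy, OpenCV 4.12 (cv2) and the standard library are available. Lean on these libraries where they do the work, as an engineer would, in place of code of your own. Each camera call takes 0.05 s, during which the arm holds its last target.

## Working session

There is one attempt and no reset: what is moved stays moved. The work goes in short steps, Python scripts to look and compute and a tool call to move; the robot and the scene stay as the last step left them, time stands still between calls to the robot, and variables do not carry over. Pictures are saved under pics/ and viewed, and the job is handed in when it is done.

Besides the shell and the picture viewer there is one more tool, called after ">>>" as a command line: name --argument value ..., lists and objects as JSON in quotes. apply_moves: Moves the arm, as the interface text tells. Its arguments: {"type":"object","properties":{"series":{"type":"array","items":{"type":"array"}},"grip_force":{"type":"number"}},"required":["series"]}

```bash
mkdir -p pics; python3 - <<'E'
from cell import manip
import cv2, numpy as np
print(manip.read_state())
for n in ("side","top"):
    p,d=manip.camera(n); np.savez(f"{n}0.npz",p=p,d=d)
    cv2.imwrite(f"pics/{n}0.png",p[:,:,::-1])
    print(n,manip.camera_info(n))
E
```

```text
{'clock': 0.0, 'joints': array([ 1.22945018e+00,  3.00457683e-01,  1.52159509e+00,  3.06942616e-05,
        1.32072370e+00, -6.65694335e-02]), 'qd': array([ 1.38497987e-03,  2.09707962e-04,  8.79080340e-04,  1.51517060e-04,
       -1.39450478e-03, -3.62907790e-05]), 'effort': array([ 1.75402347e-04, -5.31805980e+01, -3.52741742e+01,  7.08656665e-02,
        2.43156654e-02, -8.48832906e-05]), 'eef_pos': array([149.12993724, 529.14135077, 229.88775486]), 'eef_rot': array([-3.14148424e+00,  1.17921958e-03,  1.29601207e+00]), 'wrist_force': array([-0.52694817, -0.37633449, -0.35554447]), 'moment': array([0.01587454, 0.02691296, 0.00366746]), 'finger_gap': 93.91156804463772}
side {'intrinsics': array([[386.63848084,   0.        , 283.74560439],
       [  0.        , 386.63848084, 208.83720018],
       [  0.        ,   0.        ,   1.        ]]), 'dist': array([0.01479498, 0.        , 0.        , 0.        , 0.        ]), 'extrinsics': array([[ 8.56543926e-01, -5.16072823e-01,  1.15896848e-03,
        -4.21916441e+02],
       [-2.54780590e-01, -4.24819011e-01, -8.68686168e-01,
         2.37760160e+02],
       [ 4.48797675e-01,  7.43772579e-01, -4.95361482e-01,
         8.53689135e+02],
       [ 0.00000000e+00,  0.00000000e+00,  0.00000000e+00,
         1.00000000e+00]])}
top {'intrinsics': array([[470.42237765,   0.        , 279.35049394],
       [  0.        , 470.42237765, 208.11124224],
       [  0.        ,   0.        ,   1.        ]]), 'dist': array([-0.00795558,  0.        ,  0.        ,  0.        ,  0.        ]), 'extrinsics': array([[-5.07908335e-03, -9.99705552e-01,  2.37278766e-02,
         1.63930828e+01],
       [-9.96977150e-01,  3.22272063e-03, -7.76284522e-02,
         5.51042087e+02],
       [ 7.75291263e-02, -2.40504321e-02, -9.96699961e-01,
         1.26512606e+03],
       [ 0.00000000e+00,  0.00000000e+00,  0.00000000e+00,
         1.00000000e+00]])}
```

View pics/side0.png

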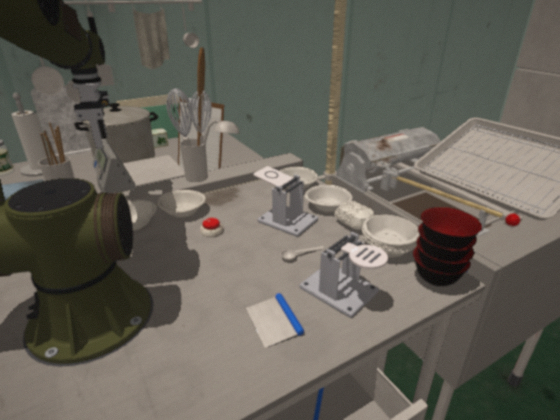

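View pics/top0.png

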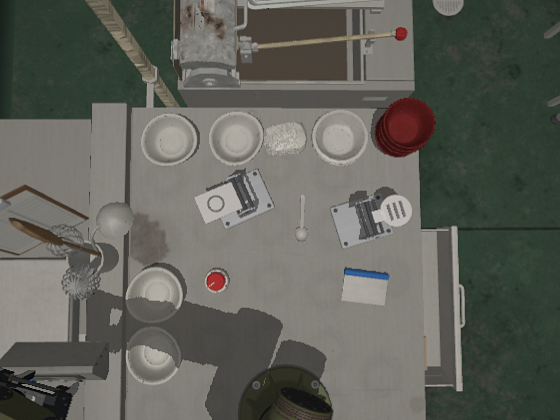

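The side view shows the square marker at about (285,205), with its white paddle and ring at (272,176), and the round marker at (345,275). The top view shows the square stand at about (240,198), its ring at (216,203), the spoon at (302,220) and the timer at (216,281). I'll zoom in and measure next.

```bash
cat > h.py <<'E'
import numpy as np, cv2
from cell import manip
def ray(n,uv):
    i=manip.camera_info(n);K=i["intrinsics"];E=i["extrinsics"]
    x=cv2.undistortPoints(np.array(uv,float).reshape(-1,1,2),K,i["dist"]).reshape(-1,2)
    R=E[:3,:3];t=E[:3,3]
    return -R.T@t,(np.c_[x,np.ones(len(x))])@R
def onz(n,uv,z):
    c,d=ray(n,uv); s=(z-c[2])/d[:,2]; return c+d*s[:,None]
def cloud(n,d,mask):
    v,u=np.nonzero(mask&(d>0)); c,r=ray(n,np.c_[u,v]); return c+r*d[v,u][:,None],np.c_[u,v]
def proj(n,P):
    i=manip.camera_info(n);E=i["extrinsics"]
    return cv2.projectPoints(np.array(P,float).reshape(-1,1,3),cv2.Rodrigues(E[:3,:3])[0],E[:3,3],i["intrinsics"],i["dist"])[0].reshape(-1,2)
E
python3 - <<'E'
from h import *
t=np.load("top0.npz");s=np.load("side0.npz")
a=cv2.resize(t["p"][155:240,185:285],None,fx=6,fy=6,interpolation=2)
b=cv2.resize(s["p"][155:245,245:345],None,fx=6,fy=6,interpolation=2)
cv2.imwrite("pics/tz.png",a[:,:,::-1]);cv2.imwrite("pics/sz.png",b[:,:,::-1])
# cloud of top region
m=np.zeros(t["d"].shape,bool);m[160:240,185:285]=1
P,uv=cloud("top",t["d"],m)
for lo,hi in((-10,7),(8,22),(60,110),(110,124),(124,136),(136,150),(150,175)):
    q=P[(P[:,2]>lo)&(P[:,2]<hi)]; print(lo,hi,len(q),q.mean(0).round(1) if len(q) else '',np.ptp(q,0).round() if len(q) else '')
for lo,hi in((8,22),(124,175),):
    q=P[(P[:,2]>lo)&(P[:,2]<hi)]
    r=cv2.minAreaRect(q[:,:2].astype(np.float32)); print(r, cv2.boxPoints(r).round(0).tolist())
E
```

```text
-10 7 4977 [575.4 139.2  -1.2] [222. 277.  17.]
8 22 1200 [577.2  95.   13.3] [189. 215.  14.]
60 110 48 [567.6 113.6  84.7] [105.  81.  50.]
110 124 68 [583.1 113.5 121.3] [104.  83.  12.]
124 136 517 [574.2 126.1 131.8] [101.  97.  12.]
136 150 964 [553.4 174.  141.9] [120. 135.  14.]
150 175 5 [540.5 208.2 150.4] [37. 29.  0.]
((575.5657958984375, 118.44732666015625), (173.8120880126953, 190.74725341796875), 57.35947799682617) [[448.0, 97.0], [609.0, -6.0], [703.0, 140.0], [542.0, 243.0]]
((561.65283203125, 156.2387237548828), (102.64398956298828, 126.72373962402344), 24.064470291137695) [[489.0, 193.0], [541.0, 77.0], [634.0, 119.0], [583.0, 235.0]]
```

View pics/tz.png

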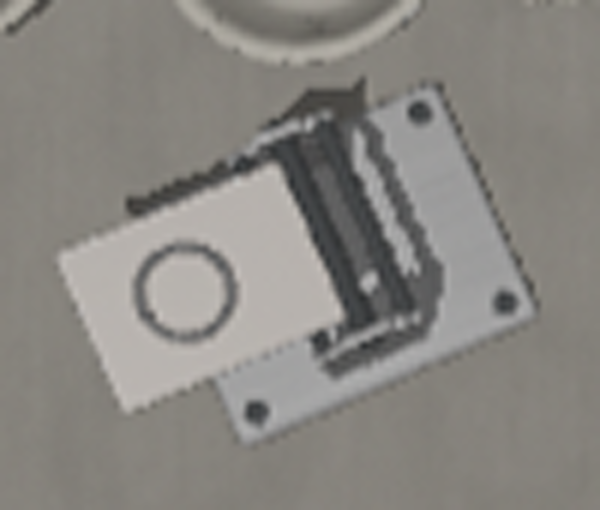

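View pics/sz.png

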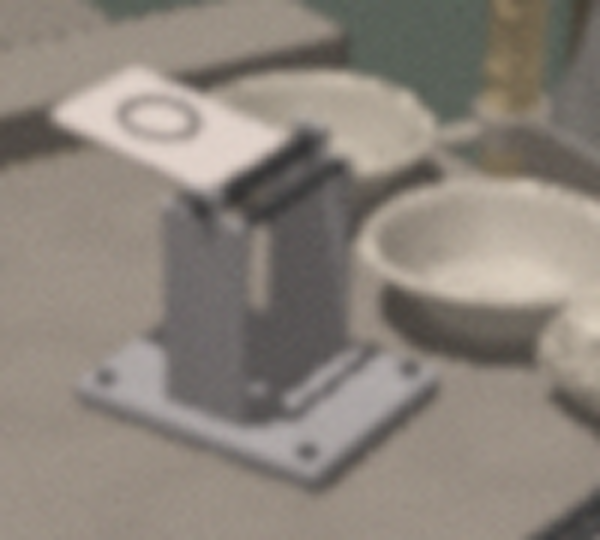

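```bash
python3 - <<'E'
from h import *
f=lambda z,o:(np.array(z,float)+.5)/6-.5+o
T=f([[435,83],[537,310],[245,442]],[185,155])
S=f([[437,378],[318,486],[80,392]],[245,155])
A=onz("top",T,14);B=onz("side",S,12)
print(A.round(1));print(B.round(1))
def tri(n1,u1,n2,u2):
    c1,d1=ray(n1,u1);c2,d2=ray(n2,u2);out=[]
    for a,b in zip(d1,d2):
        k=np.linalg.lstsq(np.c_[a,-b],c2-c1,rcond=None)[0]
        p,q=c1+k[0]*a,c2+k[1]*b; out.append([*((p+q)/2),np.linalg.norm(p-q)])
    return np.array(out)
print(tri("top",T,"side",S).round(1))
for Q in(A,B):
    c=(Q[0]+Q[2])/2;ex=Q[0]-Q[1];ey=Q[2]-Q[1]
    print("centre",c.round(1),np.linalg.norm(ex),np.linalg.norm(ey),"yaw",np.arctan2(ex[1],ex[0]),np.arctan2(-ey[0],ey[1]))
# paddle corners: far-hinge, near-hinge, near-tip, far-tip
T=f([[275,163],[347,317],[130,413],[58,255]],[185,155])
S=f([[293,133],[208,193],[52,113],[138,66]],[245,155])
q=tri("top",T,"side",S);print(q.round(1))
t=np.load("top0.npz")
hsv=cv2.cvtColor(t["p"],cv2.COLOR_RGB2HSV)
m=np.zeros(t["d"].shape,np.uint8);cv2.fillConvexPoly(m,T.round().astype(int),1);m=cv2.erode(m,np.ones((3,3)))>0
P,_=cloud("top",t["d"],m)
c=P.mean(0);n=np.linalg.svd(P-c)[2][2];print("plane",c,n*np.sign(n[2]),np.abs((P-c)@n).max())
# bystanders nearby: heights map in the working area left of stand
m=np.ones(t["d"].shape,bool);P,_=cloud("top",t["d"],m)
b=(abs(P[:,0]-560)<260)&(P[:,1]>-100)&(P[:,1]<480)&(P[:,2]>20)&(P[:,2]<400)
P=P[b];H,xe,ye=np.histogram2d(P[:,0],P[:,1],bins=[np.arange(300,821,40),np.arange(-100,481,40)],weights=None)
for x in np.arange(300,820,40):
    print(x,[int(P[(P[:,0]>=x)&(P[:,0]<x+40)&(P[:,1]>=y)&(P[:,1]<y+40)][:,2].max(initial=0)) for y in range(-100,480,40)])
E
```

```text
[[662.   75.   14. ]
 [556.8  28.4  14. ]
 [496.9 161.7  14. ]]
[[660.   75.4  12. ]
 [552.6  22.6  12. ]
 [495.2 158.1  12. ]]
[[6.614e+02 7.560e+01 1.160e+01 2.100e+00]
 [5.571e+02 2.850e+01 7.100e+00 8.000e-01]
 [4.971e+02 1.621e+02 9.300e+00 1.000e-01]]
centre [579.4 118.3  14. ] 114.96421379962067 146.1438278143093 yaw 0.41704187947872057 0.42247684077726233
centre [577.6 116.7  12. ] 119.67265782853089 147.18029928677012 yaw 0.45752323993396987 0.40101384904181747
[[6.088e+02 1.381e+02 1.385e+02 1.300e+00]
 [5.438e+02 1.091e+02 1.340e+02 1.300e+00]
 [5.042e+02 1.959e+02 1.513e+02 4.000e-01]
 [5.692e+02 2.256e+02 1.512e+02 8.000e-01]]
plane [556.71351994 168.96707437 140.31465709] [ 0.06181411 -0.13430593  0.98901008] 9.178991383141385
300 [0, 0, 0, 0, 0, 0, 35, 41, 0, 46, 0, 0, 47, 44, 43]
340 [0, 0, 0, 0, 0, 0, 40, 40, 0, 45, 45, 42, 369, 370, 339]
380 [0, 0, 0, 0, 0, 0, 20, 20, 0, 0, 46, 44, 365, 367, 337]
420 [0, 0, 0, 0, 0, 0, 0, 0, 0, 0, 0, 0, 0, 399, 399]
460 [0, 23, 0, 0, 0, 0, 0, 0, 0, 0, 0, 255, 259, 399, 398]
500 [0, 20, 0, 0, 141, 142, 148, 150, 0, 0, 0, 254, 258, 249, 0]
540 [0, 0, 0, 20, 135, 140, 148, 150, 150, 0, 0, 237, 241, 225, 43]
580 [0, 0, 0, 21, 133, 140, 142, 145, 0, 0, 0, 0, 0, 45, 43]
620 [0, 0, 0, 0, 0, 139, 137, 0, 0, 0, 0, 0, 0, 43, 41]
660 [72, 0, 46, 45, 49, 47, 45, 45, 47, 50, 48, 48, 43, 43, 41]
700 [72, 66, 66, 64, 49, 0, 26, 47, 47, 38, 0, 45, 45, 43, 44]
740 [71, 67, 66, 64, 45, 0, 27, 47, 45, 43, 20, 46, 47, 44, 42]
780 [71, 56, 51, 0, 47, 49, 48, 47, 43, 47, 48, 48, 0, 42, 45]
```

The square stand is centred at about (579,118) with yaw of about 0.42, and the paddle sits at about 0.15 rad. The triangulated tip, at (536,211) and a height of 151, matches both the fitted plane and the given lengths. I'll stage the arm with the fingers shut and yaw matched to the hinge. The plan is then to tilt the fingers along the hinge, pointing ahead and down, and sweep them around it in an arc.

>>> apply_moves --series '[[[3.5,-3.5,1],[0,0,-0.11],0],[[7,-7,2],[0,0,-0.22],0],[[10.5,-10.5,3],[0,0,-0.33],0],[[14,-14,4],[0,0,-0.44],0],[[17.5,-17.5,5],[0,0,-0.55],0],[[21,-21,6],[0,0,-0.66],0],[[24.5,-24.5,7],[0,0,-0.77],0],[[28,-28,8],[0,0,-0.87],0],[[28,-28,8],[0,0,-0.87],0],[[28,-28,8],[0,0,-0.87],0]]' --grip_force 10

```text
clock: 1.35
eef_pos: [428.9, 249.6, 310.0]
eef_rot: [-3.141, 0.001, 0.427]
wrist_force: [0.2, -0.0, -1.4]
finger_gap: 0.6
```

>>> apply_moves --series '[[[-0.5,-1,0],[0.045,-0.099,0],0],[[-1,-2,0],[0.09,-0.198,0],0],[[-1.5,-3,0],[0.134,-0.297,0],0],[[-2,-4,0],[0.179,-0.396,0],0],[[-2.5,-5,-1],[0.224,-0.496,0],0],[[-3,-6,-2],[0.268,-0.595,0],0],[[-3,-6,-3],[0.313,-0.694,0],0],[[-3,-6,-4],[0.358,-0.793,0],0],[[-3,-6,-4],[0.358,-0.793,0],0],[[-3,-6,-4],[0.358,-0.793,0],0]]'

```text
clock: 2.6
eef_pos: [399.3, 190.0, 271.3]
eef_rot: [3.139, -0.869, 0.429]
wrist_force: [-0.1, 0.2, -0.1]
finger_gap: 0.4
```

```bash
python3 - <<'E'
from h import *
s=manip.read_state();print({k:np.round(s[k],3) for k in("joints","eef_pos","eef_rot","wrist_force")})
p,d=manip.camera("side");cv2.imwrite("pics/side1.png",p[:,:,::-1])
E
```

```text
{'joints': array([ 0.314, -0.38 ,  2.285,  0.232,  0.38 , -0.29 ]), 'eef_pos': array([399.281, 190.03 , 271.273]), 'eef_rot': array([ 3.139, -0.869,  0.429]), 'wrist_force': array([-0.12 ,  0.211, -0.143])}
```

View pics/side1.png

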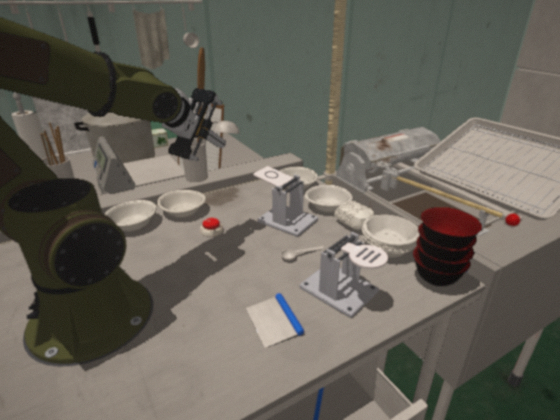

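```bash
cat > k.py <<'E'
import numpy as np
from scipy.spatial.transform import Rotation as Rn
from scipy.optimize import least_squares
Q=np.array([[1.22945018,.300457683,1.52159509,0,1.3207237,-.0665694],[0.314,-0.38,2.285,0.232,0.38,-0.29]])
X=np.array([[149.13,529.14,229.89],[399.281,190.03,271.273]])
E=[[-3.1415,.001,1.296],[3.139,-.869,.429]]
def fk(p,q):
    a,d,l1,e,l2,l3=p
    R=Rn.from_euler('z',q[0]);x=R.apply([a,0,d])
    R=R*Rn.from_euler('y',q[1]);x=x+R.apply([0,0,l1])
    R=R*Rn.from_euler('y',q[2]);x=x+R.apply([e,0,l2])
    R=R*Rn.from_euler('z',q[3])*Rn.from_euler('y',q[4]);x=x+R.apply([0,0,l3])
    return x,R*Rn.from_euler('z',q[5])
E
python3 - <<'E'
from k import *
for q,e in zip(Q,E):
    print(fk([0]*6,q)[1].as_matrix().round(3),Rn.from_euler('xyz',e).as_matrix().round(3))
for a in (0,100,150):
  r=least_squares(lambda v:np.r_[np.concatenate([fk([a,v[0],v[1],0,v[2],v[3]],q)[0]-x for q,x in zip(Q,X)])],[400,450,450,250]);print(a,r.x.round(),r.cost)
E
```

```text
[[-0.271 -0.962 -0.   ]
 [-0.962  0.271 -0.001]
 [ 0.001  0.    -1.   ]] [[ 0.271  0.962 -0.   ]
 [ 0.962 -0.271 -0.001]
 [-0.001 -0.    -1.   ]]
[[-0.587 -0.414  0.695]
 [-0.268  0.91   0.316]
 [-0.764 -0.001 -0.646]] [[ 0.587  0.414  0.696]
 [ 0.269 -0.91   0.315]
 [ 0.764  0.002 -0.646]]
0 [156. 483. 420. 292.] 1262.3135451532985
100 [130. 463. 323. 271.] 1328.7173929437827
150 [117. 453. 274. 260.] 1363.242061215787
```

```bash
python3 - <<'E'
from k import *
def fk2(p,q,s=36.65):
    x,R=fk(p,q); return x+Rn.from_euler('z',q[0]).apply([0,s,0]),R
for a in (0,100):
  r=least_squares(lambda v:np.r_[np.concatenate([fk2([a,v[0],v[1],0,v[2],v[3]],q)[0]-x for q,x in zip(Q,X)])],[400,450,450,250]);print(a,r.x.round(),r.cost, r.fun.round(1))
E
```

```text
0 [174. 430. 435. 246.] 0.030548709276957537 [-0.   0.   0.1 -0.1  0.2 -0.1]
100 [147. 410. 338. 225.] 1.3371236293103284 [-0.   0.  -0.4  0.5 -1.5  0.4]
```

The fit reproduces the arm's poses to 0.3 mm. Next I'll plan the arc in the stand frame and check it with that model.

```bash
cat > plan.py <<'E'
from k import *
PP=[0,174,430,0,435,246]
def fk2(q):
    x,R=fk(PP,q); return x+Rn.from_euler('z',q[0]).apply([0,36.65,0]),R
C=np.array([579,118,0]);psi=.42
ex=np.array([np.cos(psi),np.sin(psi),0]);ey=np.array([-ex[1],ex[0],0]);ez=np.array([0,0,1.])
def tipat(th,al,xt,hz=130,gap=0,w=8,h=12.5):
    u=np.array([np.cos(th),np.sin(th)]);n=np.array([-u[1],u[0]])
    pts=[]
    for sy in(-w,w):
        for sz in(-1,1):
            pts.append((sy,(xt+36)*np.tan(al)+sz*h/np.cos(al)))
            pts.append((sy,sz*h*np.cos(al)))
    sup=max(np.dot(p,n) for p in pts)
    yz=u*(80-20*np.sin(th))+n*(-3-sup-gap)
    return xt,yz[0],hz+yz[1]
def tcp(t,al,psid=psi):
    x,y,z=t;d=np.cos(al)*(np.cos(psid)*np.array([1,0,0])+np.sin(psid)*np.array([0,1,0]))-np.sin(al)*ez
    return C+ex*x+ey*y+ez*z-25*d
def ori(al,psid):
    # tool z=d, tool x up
    d=np.array([np.cos(al)*np.cos(psid),np.cos(al)*np.sin(psid),-np.sin(al)])
    x=np.array([np.sin(al)*np.cos(psid),np.sin(al)*np.sin(psid),np.cos(al)])
    return Rn.from_matrix(np.c_[x,np.cross(d,x),d])
F=Rn.from_euler('z',np.pi)
def ik(x,R,q0):
    f=lambda q:np.r_[(fk2(q)[0]-x)/100,((fk2(q)[1]*F).inv()*R).as_rotvec()]
    r=least_squares(f,q0,xtol=1e-12);return r.x,np.abs(r.fun).max()
E
python3 - <<'E'
from plan import *
print(fk2(Q[1])[0],(fk2(Q[1])[1]*F).as_matrix().round(3),ori(.7,.428).as_matrix().round(3))
for al in(.7,.85,1.0):
    q=Q[1];print("al",al)
    for name,t in [("st",(-110,85,80)),("in",(-6,85,80))]+[(th,tipat(th,al,-6)) for th in(.15,.6,1.2,1.57,2,2.6,3.12)]:
        x=tcp(t,al);q,e=ik(x,ori(al,psi),q);print(name,np.round(t),x.round(),q.round(2),round(e,4))
E
```

```text
[398.89823404 190.13206269 271.81385475] [[ 0.587  0.414  0.695]
 [ 0.268 -0.91   0.316]
 [ 0.764  0.001 -0.646]] [[ 0.586  0.415  0.696]
 [ 0.267 -0.91   0.317]
 [ 0.765  0.    -0.644]]
al 0.7
st [-110   85   80] [426. 143.  96.] [ 0.11  0.    2.5  -0.85 -0.31  0.62] 0.0
in [-6 85 80] [521. 185.  96.] [ 0.2   0.22  2.25 -0.75 -0.25  0.59] 0.0
0.15 [-6. 83. 97.] [522. 183. 113.] [ 0.2   0.18  2.24 -0.91 -0.22  0.75] 0.0
0.6 [ -6.  80. 134.] [523. 181. 150.] [ 0.19  0.1   2.21 -1.43 -0.18  1.28] 0.0
1.2 [ -6.  46. 178.] [537. 150. 194.] [ 0.1   0.04  2.15 -1.99 -0.27  1.79] 0.0
1.57 [ -6.  11. 190.] [552. 118. 206.] [ 0.01  0.04  2.11 -2.04 -0.35  1.79] 0.0
2 [ -6. -13. 192.] [561.  96. 208.] [-0.04  0.05  2.09 -2.03 -0.39  1.75] 0.0
2.6 [ -6. -52. 179.] [577.  60. 195.] [-0.13  0.11  2.07 -1.95 -0.44  1.61] 0.0
3.12 [ -6. -79. 144.] [588.  35. 161.] [-0.19  0.19  2.07 -1.79 -0.46  1.39] 0.0
al 0.85
st [-110   85   80] [429. 144.  99.] [ 0.14 -0.01  2.41  1.35  0.19 -1.55] 0.0
in [-6 85 80] [524. 186.  99.] [ 0.22  0.21  2.16  1.13  0.15 -1.28] 0.0
0.15 [-6. 85. 85.] [524. 186. 104.] 
[... 538 characters left out ...]
  85   80] [432. 145. 101.] [ 0.17  0.01  2.31  0.47  0.3  -0.66] 0.0
in [-6 85 80] [527. 188. 101.] [ 0.23  0.23  2.06  0.34  0.31 -0.48] 0.0
0.15 [-6. 87. 69.] [526. 190.  90.] [ 0.24  0.24  2.07  0.36  0.28 -0.5 ] 0.0
0.6 [ -6.  94. 115.] [523. 195. 136.] [ 0.25  0.17  2.03  0.24  0.39 -0.36] 0.0
1.2 [ -6.  56. 174.] [539. 161. 195.] [ 0.16  0.1   1.95  0.26  0.55 -0.44] 0.0
1.57 [ -6.  11. 190.] [557. 120. 211.] [ 0.07  0.1   1.9   0.33  0.62 -0.57] 0.0
2 [ -6. -14. 192.] [567.  97. 213.] [ 0.01  0.12  1.88  0.36  0.64 -0.64] 0.0
2.6 [ -6. -53. 177.] [583.  62. 198.] [-0.06  0.16  1.87  0.43  0.64 -0.77] 0.0
3.12 [ -6. -79. 142.] [594.  38. 163.] [-0.11  0.23  1.88  0.52  0.59 -0.9 ] 0.0
```

```bash
python3 - <<'E'
from plan import *
import plan
print("timer/spoon:")
from h import *
print(onz("top",[[216,281]],36),onz("top",[[302,235],[302,197]],10),onz("top",[[332,222],[380,200],[396,228],[346,248],[411,211]],14).round())
s=manip.read_state();q0=s["joints"]
plan.F=Rn.identity()
for al in(.3,.4,.5):
    q=q0.copy();q[3]=3.3;print("al",al)
    for name,t in [("up",(-130,85,160)),("st",(-130,85,80)),("in",(-6,85,90))]+[(th,tipat(th,al,-6)) for th in(.15,.6,1.2,1.57,2,2.6,3.12)]:
        x=tcp(t,al);q,e=ik(x,ori(al,psi)*Rn.from_euler('z',np.pi)*Rn.from_euler('z',np.pi),q);print(name,np.round(t),x.round(),q.round(2),round(e,4))
E
```

```text
timer/spoon:
[[355.80071237 184.20819888  36.        ]] [[477.62533653 -48.08338133  10.        ]
 [582.6109361  -49.00851326  10.        ]] [[ 513. -131.   14.]
 [ 573. -265.   14.]
 [ 496. -308.   14.]
 [ 441. -168.   14.]
 [ 542. -351.   14.]]
al 0.3
up [-130   85  160] [404. 133. 167.] [ 0.   -0.13  2.67  2.53  0.75  0.34] 0.0
st [-130   85   80] [404. 133.  87.] [0.   0.27 2.7  2.69 1.11 0.08] 0.0
in [-6 85 90] [517. 183.  97.] [0.17 0.37 2.4  2.83 0.91 0.12] 0.0
0.15 [ -6.  80. 115.] [519. 179. 123.] [0.15 0.29 2.4  2.79 0.84 0.16] 0.0
0.6 [ -6.  71. 147.] [523. 171. 155.] [0.12 0.2  2.39 2.72 0.74 0.23] 0.0
1.2 [ -6.  40. 180.] [536. 142. 188.] [0.03 0.12 2.35 2.52 0.67 0.39] 0.0
1.57 [ -6.  11. 190.] [547. 116. 197.] [-0.05  0.11  2.32  2.38  0.68  0.49] 0.0
2 [ -6. -12. 193.] [557.  95. 200.] [-0.11  0.13  2.3   2.3   0.7   0.54] 0.0
2.6 [ -6. -51. 181.] [572.  59. 188.] [-0.2   0.19  2.26  2.2   0.76  0.57] 0.0
3.12 [ -6. -79. 147.] [584.  33. 154.] [-0.27  0.3   2.24  2.2   0.85  0.5 ] 0.0
al 0.4
up [-130   85  160] [405. 133. 170.] [ 0.02 -0.2   2.63  2.4   0.56  0.5 ] 0.
[... 753 characters left out ...]
  0.4   0.75] 0.0
st [-130   85   80] [406. 134.  92.] [0.04 0.06 2.64 2.6  0.67 0.25] 0.0
in [-6 85 90] [519. 184. 102.] [0.18 0.25 2.34 2.73 0.55 0.24] 0.0
0.15 [ -6.  81. 107.] [520. 181. 119.] [0.17 0.2  2.33 2.67 0.5  0.3 ] 0.0
0.6 [ -6.  75. 142.] [523. 175. 154.] [0.15 0.12 2.31 2.53 0.41 0.44] 0.0
1.2 [ -6.  42. 179.] [536. 145. 191.] [0.06 0.05 2.26 2.15 0.38 0.78] 0.0
1.57 [ -6.  11. 190.] [549. 117. 202.] [-0.02  0.05  2.23  1.96  0.42  0.93] 0.0
2 [ -6. -12. 192.] [558.  95. 204.] [-0.08  0.06  2.21  1.87  0.46  0.98] 0.0
2.6 [ -6. -51. 180.] [574.  60. 192.] [-0.17  0.12  2.18  1.83  0.53  0.96] 0.0
3.12 [ -6. -79. 146.] [586.  34. 158.] [-0.23  0.22  2.17  1.9   0.6   0.83] 0.0
```

```bash
cat > rows.py <<'E'
from plan import *
import plan
plan.F=Rn.identity()
def rows_joint(qs):
    x0,R0=fk2(qs[0]);out=[]
    for q in qs[1:]:
        x,R=fk2(q);out.append([((x-x0)/10).round(1).tolist(),(R*R0.inv()).as_rotvec().round(3).tolist(),0])
    return out
E
python3 - <<'E'
from rows import *
from cell import manip
import json
q0=manip.read_state()["joints"]
al=.4
q=q0.copy();q[3]=2.7
for t in [(-6,150,210),(-6,150,130),(-6,150,85),(-6,82,85)]:
    x=tcp(t,al);q,e=ik(x,ori(al,psi),q);print(t,x.round(),q.round(3),e)
    if t[2]==210:qC=q.copy()
s=np.linspace(0,1,21)[:,None];path=q0+(qC-q0)*s
for p in path[::2]:
    x,R=fk2(p);d=R.as_matrix()[:,2];print(x.round(),(x+25*d).round(),d.round(2))
np.save("path.npy",path)
print(json.dumps(rows_joint(path[:11])));print(json.dumps(rows_joint(path[10:])))
E
```

```text
(-6, 150, 210) [491. 243. 220.] [ 0.373 -0.014  2.309  3.007  0.327  0.109] 9.109214715863345e-11
(-6, 150, 130) [491. 243. 140.] [0.373 0.182 2.37  3.063 0.582 0.047] 7.503331289626658e-14
(-6, 150, 85) [491. 243.  95.] [0.373 0.313 2.383 3.077 0.726 0.03 ] 1.034493379847845e-09
(-6, 82, 85) [519. 181.  95.] [0.164 0.317 2.377 2.789 0.742 0.163] 1.1368683772161603e-15
[399. 190. 272.] [417. 198. 256.] [ 0.7   0.32 -0.65]
[397. 216. 264.] [414. 226. 248.] [ 0.66  0.41 -0.64]
[398. 239. 260.] [414. 252. 245.] [ 0.63  0.48 -0.61]
[403. 258. 260.] [419. 272. 246.] [ 0.62  0.54 -0.56]
[411. 272. 262.] [427. 287. 249.] [ 0.63  0.58 -0.51]
[423. 280. 263.] [439. 296. 252.] [ 0.65  0.6  -0.46]
[437. 283. 263.] [454. 298. 252.] [ 0.69  0.6  -0.41]
[452. 280. 259.] [471. 294. 249.] [ 0.73  0.57 -0.38]
[467. 271. 251.] [487. 284. 242.] [ 0.77  0.52 -0.36]
[481. 259. 238.] [501. 270. 228.] [ 0.81  0.45 -0.37]
[491. 243. 220.] [512. 253. 210.] [ 0.84  0.38 -0.39]
[[[-0.1, 1.3, -0.5], [0.132, 0.063, -0.057], 0], [[-0.2, 2.6, -0.8], [0.263, 0.127, -0.118], 0], [[-0.2, 3.8, -1.0], [0.392, 0.192, -0.181], 0], [[-0.1, 4.9, -1.2], [0.52, 0.257, -0.247], 0], [[0.1, 6.0, -1.2], [0.647, 0.322, -0.315], 0], [[0.4, 6.8, -1.2], [0.772, 0.387, -0.387], 0], [[0.8, 7.6, -1.1], [0.896, 0.452, -0.461], 0], [[1.2, 8.2, -1.0], [1.018, 0.515, -0.538], 0], [[1.8, 8.7, -1.0], [1.14, 0.578, -0.617], 0], [[2.4, 9.1, -0.9], [1.261, 0.64, -0.699], 0]]
[[[0.7, 0.2, 0.0], [0.117, 0.07, -0.079], 0], [[1.4, 0.2, -0.1], [0.233, 0.141, -0.161], 0], [[2.2, 0.1, -0.2], [0.348, 0.211, -0.244], 0], [[2.9, -0.1, -0.4], [0.462, 0.28, -0.329], 0], [[3.7, -0.5, -0.8], [0.575, 0.349, -0.416], 0], [[4.4, -0.9, -1.2], [0.688, 0.416, -0.504], 0], [[5.1, -1.5, -1.8], [0.799, 0.482, -0.595], 0], [[5.8, -2.2, -2.5], [0.91, 0.546, -0.687], 0], [[6.4, -2.9, -3.4], [1.021, 0.607, -0.782], 0], [[6.8, -3.7, -4.3], [1.131, 0.666, -0.878], 0]]
```

>>> apply_moves --series '[[[-0.1,1.3,-0.5],[0.132,0.063,-0.057],0],[[-0.2,2.6,-0.8],[0.263,0.127,-0.118],0],[[-0.2,3.8,-1.0],[0.392,0.192,-0.181],0],[[-0.1,4.9,-1.2],[0.52,0.257,-0.247],0],[[0.1,6.0,-1.2],[0.647,0.322,-0.315],0],[[0.4,6.8,-1.2],[0.772,0.387,-0.387],0],[[0.8,7.6,-1.1],[0.896,0.452,-0.461],0],[[1.2,8.2,-1.0],[1.018,0.515,-0.538],0],[[1.8,8.7,-1.0],[1.14,0.578,-0.617],0],[[2.4,9.1,-0.9],[1.261,0.64,-0.699],0]]'

```text
clock: 3.9
eef_pos: [423.8, 281.4, 262.5]
eef_rot: [-2.051, 0.142, -0.899]
wrist_force: [0.6, 0.1, 0.9]
finger_gap: 0.5
```

```bash
python3 - <<'E'
from rows import *
from cell import manip
s=manip.read_state();print(s["joints"].round(3),np.load("path.npy")[10].round(3),s["eef_pos"],fk2(s["joints"])[0])
E
```

```text
[ 0.344 -0.166  2.276  1.649  0.356 -0.116] [ 0.343 -0.197  2.297  1.62   0.354 -0.091] [423.82783761 281.41474062 262.47623399] [432.7994335  284.81681546 262.34886196]
```

>>> apply_moves --series '[[[0.7,0.2,0.0],[0.117,0.07,-0.079],0],[[1.4,0.2,-0.1],[0.233,0.141,-0.161],0],[[2.2,0.1,-0.2],[0.348,0.211,-0.244],0],[[2.9,-0.1,-0.4],[0.462,0.28,-0.329],0],[[3.7,-0.5,-0.8],[0.575,0.349,-0.416],0],[[4.4,-0.9,-1.2],[0.688,0.416,-0.504],0],[[5.1,-1.5,-1.8],[0.799,0.482,-0.595],0],[[5.8,-2.2,-2.5],[0.91,0.546,-0.687],0],[[6.4,-2.9,-3.4],[1.021,0.607,-0.782],0],[[6.8,-3.7,-4.3],[1.131,0.666,-0.878],0]]'

```text
clock: 5.15
eef_pos: [492.4, 244.0, 219.4]
eef_rot: [3.127, 1.174, -2.737]
wrist_force: [-0.1, -0.1, -0.3]
finger_gap: 0.3
```

```bash
python3 - <<'E'
from rows import *
from h import *
s=manip.read_state();print(s["joints"].round(3),np.load("path.npy")[20].round(3),s["eef_pos"],fk2(s["joints"])[0])
R=Rn.from_euler('xyz',s["eef_rot"]);print(R.as_matrix().round(3)); print("tip",s["eef_pos"]+25*R.as_matrix()[:,2])
print("turn to ideal",(ori(.4,psi)*Rn.from_euler('z',np.pi)*R.inv()).as_rotvec())
for n in("side","top"):
    p,d=manip.camera(n);np.savez(n+"2.npz",p=p,d=d);cv2.imwrite(f"pics/{n}2.png",p[:,:,::-1])
E
```

```text
[0.374 0.04  2.267 3.013 0.341 0.109] [ 0.373 -0.014  2.309  3.007  0.327  0.109] [492.38132726 243.98591035 219.44828831] [509.80886257 250.90019829 216.61286991]
[[-0.355 -0.406  0.842]
 [-0.152  0.914  0.377]
 [-0.922  0.006 -0.387]]
tip [513.42703598 253.40137594 209.78251612]
turn to ideal [-0.00634875  0.00047504  0.00168418]
```

View pics/side2.png

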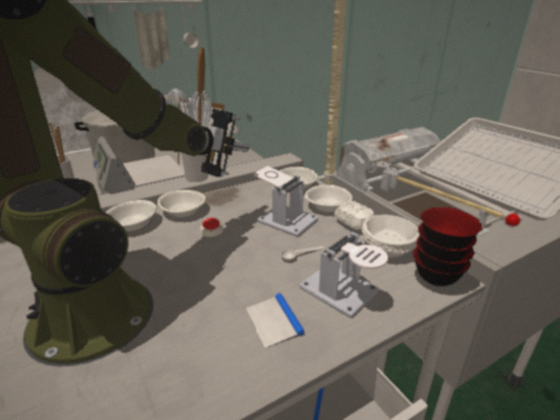

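View pics/top2.png

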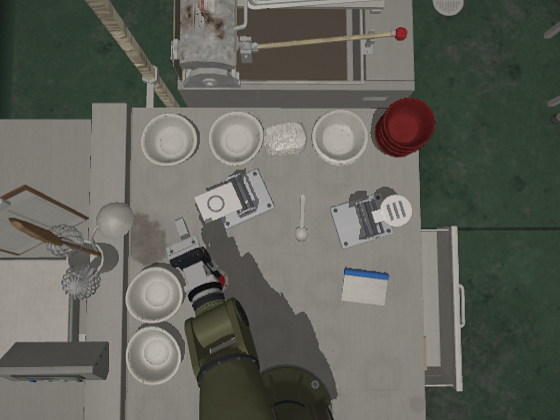

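The side view shows the fingers at (235,145) and the top view shows them at (181,228), left of the paddle. The paddle and bystanders haven't moved. I'll refit the kinematic model with the new readings and check the path.

```bash
cat > k2.py <<'E'
from k import *
import k
Qa=np.vstack([k.Q,[0.344,-0.166,2.276,1.649,0.356,-0.116],[0.374,0.04,2.267,3.013,0.341,0.109]])
Xa=np.vstack([k.X,[423.828,281.415,262.476],[492.381,243.986,219.448]])
def fkg(p,q):
    a,d,l1,e,l2,l3,s,wx,wy=p
    R=Rn.from_euler('z',q[0]);x=R.apply([a,s,d])
    R=R*Rn.from_euler('y',q[1]);x=x+R.apply([0,0,l1])
    R=R*Rn.from_euler('y',q[2]);x=x+R.apply([e,0,l2])
    R=R*Rn.from_euler('z',q[3]);x=x+R.apply([0,wy,0])
    R=R*Rn.from_euler('y',q[4]);x=x+R.apply([wx,0,l3])
    return x,R*Rn.from_euler('z',q[5])
fit=least_squares(lambda v:np.concatenate([fkg(v,q)[0]-x for q,x in zip(Qa,Xa)]),[0,174,430,0,435,246,36,0,0])
P9=fit.x
E
sed -i 's/^PP=.*/from k2 import fkg,P9/; s/x,R=fk(PP,q); return.*/return fkg(P9,q)/' plan.py
python3 - <<'E'
from k2 import *
print(P9.round(1),fit.fun.round(1),np.linalg.svd(fit.jac)[1].round(3))
from rows import *
q=Qa[3];al=.4
for name,t in [("up",(-6,150,210)),("dn",(-6,150,100)),("in",(-6,80,100))]+[(th,tipat(th,al,-6)) for th in(.15,.6,1.2,1.57,2,2.6,3.12)]:
    x=tcp(t,al);q,e=ik(x,ori(al,psi),q);print(name,np.round(t),x.round(),q.round(2),round(e,4))
E
```

```text
[ 3.000e-01  2.213e+02  4.244e+02  4.100e+01  4.471e+02  2.459e+02
  3.660e+01 -1.000e-01 -1.000e-01] [ 0.1 -0.  -0.  -0.1  0.1  0.   0.   0.  -0.1 -0.  -0.   0. ] [3.809 3.125 2.375 1.778 1.559 0.567 0.333 0.222 0.093]
up [ -6 150 210] [491. 243. 220.] [0.37 0.04 2.27 3.01 0.34 0.11] 0.0
dn [ -6 150 100] [491. 243. 110.] [0.37 0.35 2.3  3.07 0.68 0.03] 0.0
in [ -6  80 100] [520. 179. 110.] [0.16 0.36 2.29 2.76 0.7  0.19] 0.0
0.15 [ -6.  81. 112.] [520. 180. 121.] [0.16 0.32 2.3  2.75 0.67 0.21] 0.0
0.6 [ -6.  73. 145.] [523. 173. 154.] [0.14 0.22 2.29 2.65 0.58 0.31] 0.0
1.2 [ -6.  41. 180.] [536. 143. 190.] [0.04 0.14 2.26 2.39 0.52 0.52] 0.0
1.57 [ -6.  11. 190.] [548. 116. 200.] [-0.04  0.13  2.23  2.23  0.54  0.65] 0.0
2 [ -6. -12. 192.] [557.  95. 202.] [-0.1   0.14  2.21  2.13  0.57  0.71] 0.0
2.6 [ -6. -51. 180.] [573.  60. 190.] [-0.19  0.2   2.17  2.05  0.64  0.73] 0.0
3.12 [ -6. -79. 146.] [585.  34. 156.] [-0.25  0.31  2.15  2.08  0.71  0.64] 0.0
```

>>> apply_moves --series '[[[0,0,-2.2],[0,0,0],0],[[0,0,-4.4],[0,0,0],0],[[0,0,-6.6],[0,0,0],0],[[0,0,-8.8],[0,0,0],0],[[0,0,-11],[0,0,0],0],[[0,0,-11],[0,0,0],0],[[0.7,-1.6,-11],[0,0,0],0],[[1.4,-3.2,-11],[0,0,0],0],[[2.1,-4.8,-11],[0,0,0],0],[[2.8,-6.4,-11],[0,0,0],0]]'

```text
clock: 6.5
eef_pos: [520.1, 179.4, 110.2]
eef_rot: [-3.139, 1.173, -2.717]
wrist_force: [0.3, 0.5, 0.3]
finger_gap: 0.4
```

```bash
python3 - <<'E'
from h import *
s=manip.read_state();print(s["joints"].round(3),s["eef_pos"])
for n in("side","top"):
    p,d=manip.camera(n);np.savez(n+"3.npz",p=p,d=d)
    c=p[130:250,200:360] if n=="side" else p[150:270,160:320]
    cv2.imwrite(f"pics/{n}3.png",cv2.resize(c,None,fx=5,fy=5,interpolation=2)[:,:,::-1])
E
```

```text
[0.157 0.355 2.294 2.758 0.705 0.192] [520.1247334  179.39811411 110.23724098]
```

View pics/side3.png

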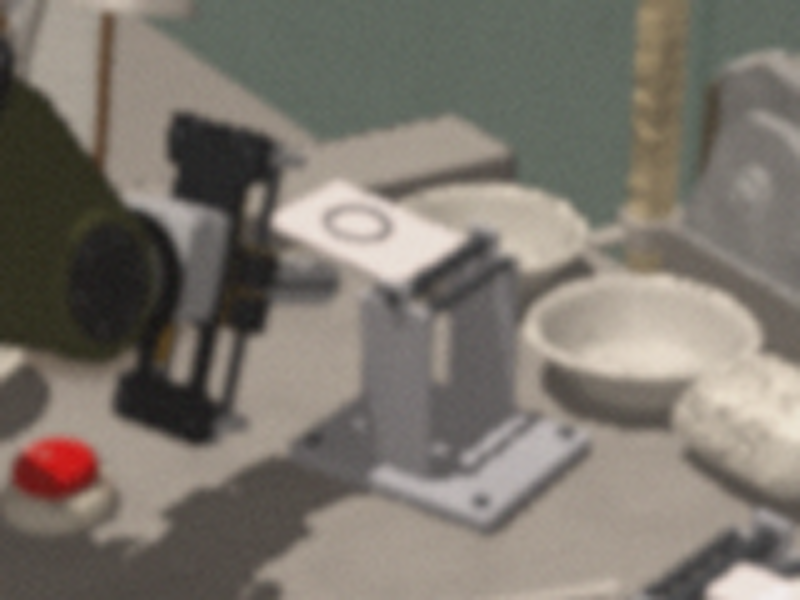

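View pics/top3.png

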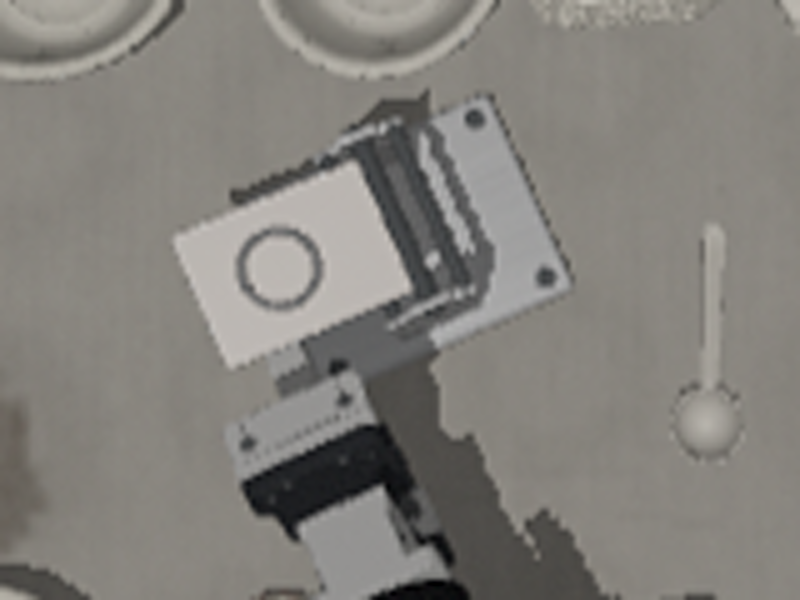

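In the side view the finger is at (310,280) in the zoomed crop, under the paddle, and the timer is clear. In the top view it goes under the paddle's near edge at (290,370). Next I'll compute the arc.

```bash
python3 - <<'E'
from rows import *
from cell import manip
s=manip.read_state();al=.4
x0=s["eef_pos"]
ths=np.r_[np.linspace(.18,1.2,10),np.linspace(1.3,2.2,10),np.linspace(2.3,3.1,10)]
base=x0
for i,th in enumerate(ths):
    if i%10==0 and i: base=tcp(tipat(ths[i-1],al,-6,w=9),al)
    x=tcp(tipat(th,al,-6,w=9),al);print(round(th,2),np.round(tipat(th,al,-6,w=9)),((x-base)/10).round(1).tolist())
E
```

```text
0.18 [ -6.  81. 114.] [-0.1, 0.1, 1.3]
0.29 [ -6.  80. 122.] [-0.1, 0.0, 2.2]
0.41 [ -6.  78. 130.] [0.0, -0.1, 3.0]
0.52 [ -6.  76. 139.] [0.1, -0.3, 3.8]
0.63 [ -6.  72. 147.] [0.3, -0.6, 4.6]
0.75 [ -6.  68. 154.] [0.4, -1.0, 5.4]
0.86 [ -6.  63. 162.] [0.7, -1.5, 6.1]
0.97 [ -6.  57. 168.] [0.9, -2.1, 6.8]
1.09 [ -6.  50. 174.] [1.2, -2.7, 7.4]
1.2 [ -6.  42. 180.] [1.5, -3.4, 7.9]
1.3 [ -6.  34. 184.] [0.3, -0.7, 0.4]
1.4 [ -6.  26. 187.] [0.6, -1.4, 0.7]
1.5 [ -6.  18. 189.] [1.0, -2.2, 0.9]
1.6 [ -6.  11. 190.] [1.3, -2.8, 1.1]
1.7 [ -6.   6. 191.] [1.5, -3.3, 1.2]
1.8 [ -6.   0. 192.] [1.7, -3.8, 1.3]
1.9 [ -6.  -5. 193.] [1.9, -4.3, 1.3]
2.0 [ -6. -11. 193.] [2.2, -4.8, 1.3]
2.1 [ -6. -17. 193.] [2.4, -5.4, 1.3]
2.2 [ -6. -24. 192.] [2.7, -6.0, 1.2]
2.3 [ -6. -30. 190.] [0.3, -0.6, -0.2]
2.39 [ -6. -36. 188.] [0.5, -1.2, -0.3]
2.48 [ -6. -42. 186.] [0.8, -1.7, -0.6]
2.57 [ -6. -48. 182.] [1.0, -2.3, -0.9]
2.66 [ -6. -54. 178.] [1.2, -2.8, -1.3]
2.74 [ -6. -60. 174.] [1.5, -3.3, -1.8]
2.83 [ -6. -65. 168.] [1.7, -3.8, -2.3]
2.92 [ -6. -70. 162.] [1.9, -4.2, -2.9]
3.01 [ -6. -75. 156.] [2.1, -4.7, -3.6]
3.1 [ -6. -78. 148.] [2.2, -5.0, -4.3]
```

>>> apply_moves --series '[[[-0.1,0.1,1.3],[0,0,0],0],[[-0.1,0,2.2],[0,0,0],0],[[0,-0.1,3.0],[0,0,0],0],[[0.1,-0.3,3.8],[0,0,0],0],[[0.3,-0.6,4.6],[0,0,0],0],[[0.4,-1.0,5.4],[0,0,0],0],[[0.7,-1.5,6.1],[0,0,0],0],[[0.9,-2.1,6.8],[0,0,0],0],[[1.2,-2.7,7.4],[0,0,0],0],[[1.5,-3.4,7.9],[0,0,0],0]]'

```text
clock: 7.85
eef_pos: [534.4, 145.1, 188.0]
eef_rot: [3.139, 1.171, -2.723]
wrist_force: [-0.6, 1.0, -0.5]
finger_gap: 0.6
```

```bash
cat > look.py <<'E'
import sys
from h import *
k=sys.argv[1];s=manip.read_state();print(s["joints"].round(3),s["eef_pos"],s["wrist_force"])
out=[]
for n in("side","top"):
    p,d=manip.camera(n);np.savez(f"{n}{k}.npz",p=p,d=d)
    c=p[120:240,220:360] if n=="side" else p[150:270,170:310]
    out.append(cv2.resize(c,(400*14//14,343),interpolation=2))
cv2.imwrite(f"pics/b{k}.png",np.hstack(out)[:,:,::-1])
E
python3 look.py 4
```

```text
[0.049 0.138 2.263 2.406 0.523 0.515] [534.44305018 145.05618483 188.0389372 ] [-0.60591493  0.99917525 -0.49586436]
```

View pics/b4.png

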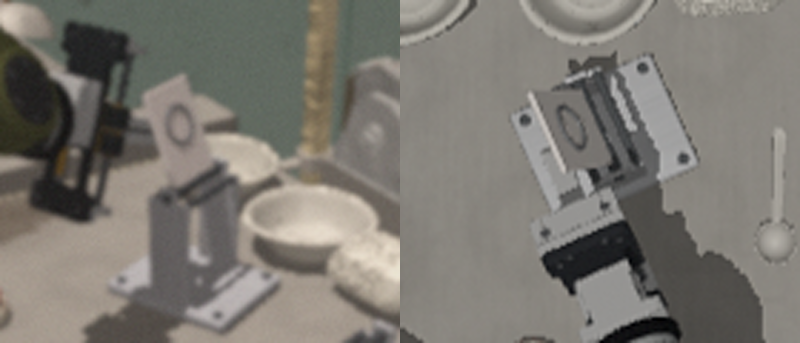

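The paddle is at about 1.1 rad, with its ring at (180,125) in the left panel. The finger is behind it, and the stand hasn't moved. I'll carry on over the top.

>>> apply_moves --series '[[[0.3,-0.7,0.4],[0,0,0],0],[[0.6,-1.4,0.7],[0,0,0],0],[[1.0,-2.2,0.9],[0,0,0],0],[[1.3,-2.8,1.1],[0,0,0],0],[[1.5,-3.3,1.2],[0,0,0],0],[[1.7,-3.8,1.3],[0,0,0],0],[[1.9,-4.3,1.3],[0,0,0],0],[[2.2,-4.8,1.3],[0,0,0],0],[[2.4,-5.4,1.3],[0,0,0],0],[[2.7,-6.0,1.2],[0,0,0],0]]'

```text
clock: 9.2
eef_pos: [561.4, 84.9, 199.5]
eef_rot: [3.138, 1.171, -2.724]
wrist_force: [0.1, 0.4, 0.3]
finger_gap: 0.3
```

```bash
python3 look.py 5
```

```text
[-0.124  0.155  2.201  2.102  0.587  0.725] [561.42282393  84.91849646 199.45898056] [0.07156289 0.43854686 0.34021888]
```

View pics/b5.png

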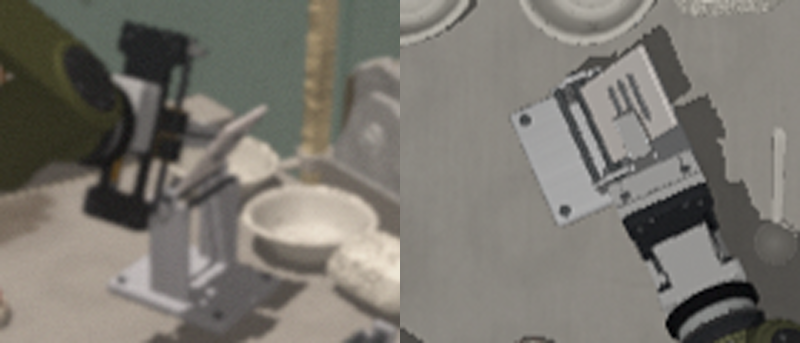

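The paddle is now at about 2.2 rad, with the bars facing up at (632,100) in the right panel and the fingertip on that face at (632,135). The stand is still in place.

>>> apply_moves --series '[[[0.3,-0.6,-0.2],[0,0,0],0],[[0.5,-1.2,-0.3],[0,0,0],0],[[0.8,-1.7,-0.6],[0,0,0],0],[[1.0,-2.3,-0.9],[0,0,0],0],[[1.2,-2.8,-1.3],[0,0,0],0],[[1.5,-3.3,-1.8],[0,0,0],0],[[1.7,-3.8,-2.3],[0,0,0],0],[[1.9,-4.2,-2.9],[0,0,0],0],[[2.1,-4.7,-3.6],[0,0,0],0],[[2.2,-5.0,-4.2],[0,0,0],0]]'

```text
clock: 10.55
eef_pos: [583.3, 35.0, 156.9]
eef_rot: [3.138, 1.17, -2.725]
wrist_force: [0.0, 0.8, 0.3]
finger_gap: 0.4
```

```bash
python3 look.py 6; python3 - <<'E'
from h import *
psi=.42;ex=np.array([np.cos(psi),np.sin(psi),0]);ey=np.array([-ex[1],ex[0],0])
for n in("top","side"):
    f=np.load(n+"6.npz");P,_=cloud(n,f["d"],np.ones(f["d"].shape,bool))
    L=np.c_[(P-[579,118,0])@ex,(P-[579,118,0])@ey,P[:,2]]
    for lo,hi in((5,34),(20,34)):
      q=L[(L[:,0]>lo)&(L[:,0]<hi)&(L[:,1]<-30)&(L[:,1]>-100)&(L[:,2]>90)&(L[:,2]<190)]
      if len(q)>10:
        c=np.polyfit(q[:,1],q[:,2],1);r=q[:,2]-np.polyval(c,q[:,1]);q=q[abs(r)<4];c=np.polyfit(q[:,1],q[:,2],1)
        print(n,len(q),"slope",c, "th",np.pi+np.arctan(c[0]),q.mean(0))
E
```

```text
[-0.247  0.308  2.15   2.075  0.71   0.646] [583.3231841   35.02131571 156.8720844 ] [0.04161217 0.76709285 0.3447036 ]
top 287 slope [-6.47555165e-02  1.32848058e+02] th 3.076927422629455 [ 19.51811956 -65.09551082 137.06335165]
top 136 slope [-6.04055445e-02  1.32883150e+02] th 3.0812604184637897 [ 26.93634715 -64.65628283 136.78874837]
side 47 slope [-6.81031776e-02  1.36761102e+02] th 3.0735944724510245 [ 20.19621642 -84.00147725 142.48186987]
side 23 slope [-7.86463874e-02  1.35833254e+02] th 3.0631078163610628 [ 28.05960025 -82.01584599 142.28350447]
```

View pics/b6.png

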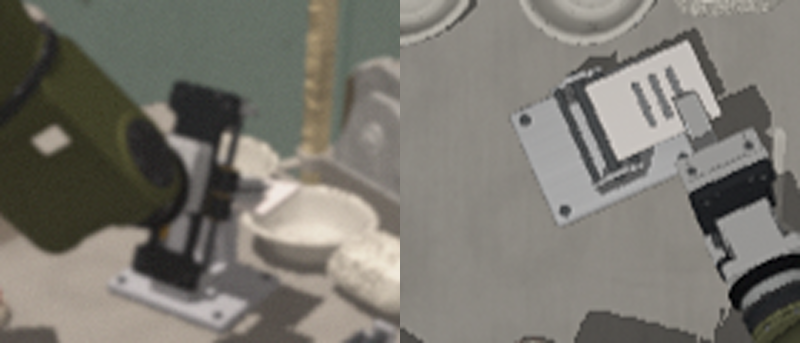

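The angle reads about 3.07 rad, so I'll nudge it down slowly towards the stop and watch the force.

>>> apply_moves --series '[[[0,0,-0.05],[0,0,0],0],[[0,0,-0.1],[0,0,0],0],[[0,0,-0.15],[0,0,0],0],[[0,0,-0.2],[0,0,0],0],[[0,0,-0.25],[0,0,0],0],[[0,0,-0.3],[0,0,0],0],[[0,0,-0.35],[0,0,0],0],[[0,0,-0.4],[0,0,0],0],[[0,0,-0.45],[0,0,0],0],[[0,0,-0.45],[0,0,0],0]]'

```text
clock: 11.9
eef_pos: [583.2, 35.4, 152.9]
eef_rot: [3.138, 1.171, -2.724]
wrist_force: [0.6, 0.1, 1.4]
finger_gap: 0.4
```

```bash
cat > ang.py <<'E'
import sys
from h import *
k=sys.argv[1]
psi=.42;ex=np.array([np.cos(psi),np.sin(psi),0]);ey=np.array([-ex[1],ex[0],0])
for n in("top","side"):
    f=np.load(n+k+".npz");P,_=cloud(n,f["d"],np.ones(f["d"].shape,bool))
    L=np.c_[(P-[579,118,0])@ex,(P-[579,118,0])@ey,P[:,2]]
    q=L[(L[:,0]>8)&(L[:,0]<34)&(L[:,1]<-30)&(L[:,1]>-100)&(L[:,2]>90)&(L[:,2]<190)]
    c=np.polyfit(q[:,1],q[:,2],1);r=q[:,2]-np.polyval(c,q[:,1]);q=q[abs(r)<4];c=np.polyfit(q[:,1],q[:,2],1)
    print(n,len(q),"slope",c, "th",np.pi+np.arctan(c[0]),q.mean(0))
E
python3 look.py 7;python3 ang.py 7
```

```text
[-0.247  0.318  2.151  2.086  0.715  0.63 ] [583.22101402  35.35921253 152.88420762] [0.61975804 0.08802798 1.43360523]
top 260 slope [-2.74634325e-02  1.32488093e+02] th 3.114136122632518 [ 21.07659651 -64.84280827 134.26889875]
side 48 slope [-1.43088823e-02  1.37221696e+02] th 3.127284747715338 [ 23.30292192 -79.61850367 138.36094817]
```

>>> apply_moves --series '[[[0,0,-0.03],[0,0,0],0],[[0,0,-0.06],[0,0,0],0],[[0,0,-0.09],[0,0,0],0],[[0,0,-0.12],[0,0,0],0],[[0,0,-0.15],[0,0,0],0],[[0,0,-0.15],[0,0,0],0],[[0,0,-0.15],[0,0,0],0],[[0,0,-0.15],[0,0,0],0],[[0,0,-0.15],[0,0,0],0],[[0,0,-0.15],[0,0,0],0]]'

```text
clock: 13.25
eef_pos: [583.2, 35.4, 151.4]
eef_rot: [3.138, 1.171, -2.724]
wrist_force: [0.2, -0.1, 0.9]
finger_gap: 0.6
```

```bash
python3 look.py 8;python3 ang.py 8
```

```text
[-0.247  0.322  2.152  2.09   0.717  0.625] [583.23055674  35.35397486 151.42257042] [ 0.23653248 -0.12389768  0.86819019]
top 257 slope [-6.30864301e-03  1.32733801e+02] th 3.1352840942750753 [ 21.1185096  -64.70594191 133.14200795]
side 50 slope [-1.44266606e-04  1.36918962e+02] th 3.1414483869848775 [ 23.54716796 -78.51060558 136.93028826]
```

The paddle lies level at 3.135 to 3.141 rad, with under 1 N on the wrist. I'll back off straight up, then towards the robot.

>>> apply_moves --series '[[[0,0,0.5],[0,0,0],0],[[0,0,1.5],[0,0,0],0],[[0,0,3],[0,0,0],0],[[0,0,5],[0,0,0],0],[[0,0,7],[0,0,0],0],[[0,0,9],[0,0,0],0],[[-1.5,-0.7,11],[0,0,0],0],[[-3,-1.4,13],[0,0,0],0],[[-4,-2,14],[0,0,0],0],[[-4,-2,14],[0,0,0],0]]'

```text
clock: 14.6
eef_pos: [543.1, 15.0, 292.9]
eef_rot: [-3.14, 1.172, -2.721]
wrist_force: [0.0, -0.2, 0.3]
finger_gap: 0.6
```

```bash
python3 look.py 9;python3 ang.py 9; python3 - <<'E'
from h import *
for n in("top","side"):
    a=np.load(n+"0.npz")["p"];b=np.load(n+"9.npz")["p"]
    cv2.imwrite(f"pics/{n}9.png",b[:,:,::-1])
# stand corner check: compare bolt patch & others by template shift in top view
a=cv2.cvtColor(np.load("top0.npz")["p"],7);b=cv2.cvtColor(np.load("top9.npz")["p"],7)
for name,(u,v,r) in {"stand bolt R-far":(254,173,7),"corner nearL":(227,223,8),"disc stand":(342,238,10),"disc":(398,210,12),"spoon":(302,236,7),"timer":(216,281,10)}.items():
    t=a[v-r:v+r+1,u-r:u+r+1];w=b[v-r-8:v+r+9,u-r-8:u+r+9]
    m=cv2.matchTemplate(w,t,cv2.TM_CCOEFF_NORMED);_,mx,_,l=cv2.minMaxLoc(m);print(name,l[0]-8,l[1]-8,round(mx,3))
E
```

```text
[-0.332 -0.061  2.148  1.563  0.68   1.233] [543.10291965  14.95752583 292.9217316 ] [ 0.04124893 -0.20469634  0.27420567]
top 255 slope [-1.88598415e-02  1.32107234e+02] th 3.122735047735999 [ 21.29898538 -65.27052176 133.33822602]
side 95 slope [1.11272086e-03 1.36854659e+02] th 3.142705373987048 [ 20.76568487 -66.78010835 136.78035099]
stand bolt R-far 2 -6 0.369
corner nearL 0 0 0.961
disc stand 0 0 0.798
disc 0 0 1.0
spoon -8 -8 0.449
timer 0 0 1.0
```

View pics/top9.png

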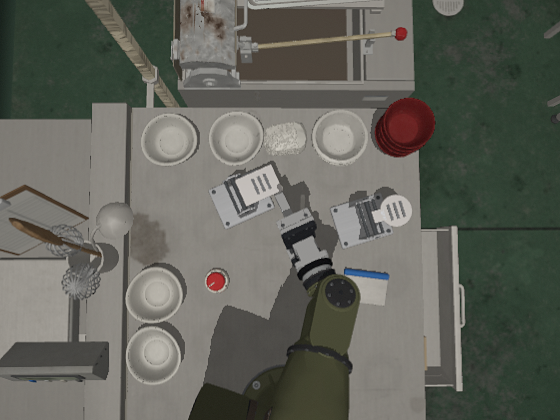

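View pics/side9.png

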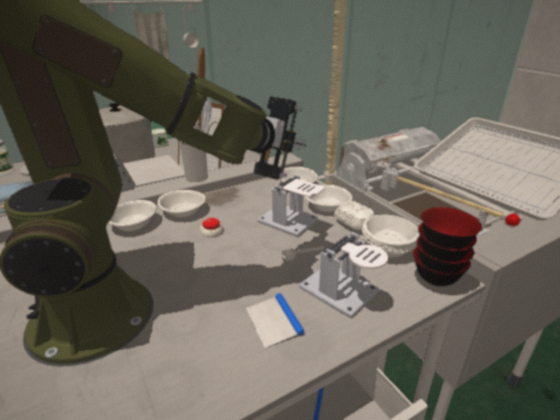

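The top view shows the three-bar face up on the right at (263,182), and the stand's near-left corner has not shifted. The side view shows the spoon still at (290,255). The arm is clear of everything, so I'll hand the job in.

```bash
python3 -c "
from cell import manip
print(manip.sign_off())"
```

```text
the job is handed in; nothing more can be done
None
```

The square-ended marker is turned over: its paddle lies fully down on the right of its stand with the three-bar face up, and the job is handed in. I pushed it from underneath with the closed fingertips, up and over the hinge at roughly 1 rad/s. I nudged it slowly down to the stop, then lifted the arm clear. The robot's clock read about 14.7 s at the end.

**Last checks**
- **Paddle angle:** it measured 3.12 rad from the top camera and 3.14 rad from the side camera; more than 3.02 rad was needed.
- **Force:** the wrist readings I took during the push were about 1.5 N or less. I read them only between moves, not continuously.
- **Nothing moved:** image comparison in the top view found no shift of the square stand's near-left corner, the timer, the round paddle or its stand. The match on the round marker's stand was weaker (0.80) than the others (0.96–1.0).

**Checks that failed or disagreed**
- **Two comparisons failed:** the paddle now covers or shades the far bolt of the square stand, and the arm hid the spoon in the top view. I judged the spoon by eye from the side view, where it is still in its place.
- **Judged by eye only:** I did not measure the scraper, the bowls, the rice ball or the bowl stack. They look unmoved in both final pictures.
- **Height offset:** the side camera's depth readings put the paddle about 3.5 mm higher than the top camera's, but this did not affect the angle.

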